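Find the cover that fits the instrument enclosure and snap it shut

TASK

Close the instrument enclosure that stands on the dark mat: of the three look-alike covers only one fits it, so try them until you find the one that goes fully home, and press it down until both catches snap over it. Leave the other two covers lying flat on the bench, plug side down as you found them, and do not disturb the breadboard and the meter.

Things in the scene. Friction and masses are not known exactly. Their poses are not given: they have to be found in the camera images.
- mat_centre (a point): middle of the upper face of the thin dark work mat (160 x 190 x 2 mm, fixed). The enclosure to be closed is the one whose centre lies within 20 mm of this point; which of the two that is changes
- enclosure_1: grey open-topped enclosure, fixed to the bench, 84 (x) x 124 (y) x 45 mm high, walls 4 mm, mouth 76 x 116 mm, circuit board inside; on each long wall a guide rib 12 mm wide, its top 5 mm below the rim. At each short end a sprung catch with a sloping hook, 61 mm high, reaching 68 mm from the middle. Origin: centre of the underside, z up, y along the long side
- enclosure_2: the other enclosure, the same but for the places of the ribs along the walls; origin and axes as enclosure_1. One of the two stands on the mat, the other is parked at the robot's right and stays open
- enclosure_1_home (a point): where the handle point of the fitting cover is when home in enclosure_1: on its axis, 79 mm above its underside. Held centred and aligned (either way round) the right cover meets the hooks about 12 mm above home, needs a push of 7 to 14 N to spread the catches, then snaps down with its plate on the rim. A wrong cover stops hard on the ribs about 11 mm above home
- enclosure_2_home (a point): the same point of enclosure_2
- cover_1_handle (a point): middle of the handle bar of a loose grey cover, one of three alike from above. Plate 84 (x) x 124 (y) x 5 mm; above it a carry handle: level bar 16 mm wide (x), 76 mm long (y), 14 mm high, on two end posts; clear space of 22 mm between bar and plate. This point is 29 mm above the plate's upper face and 50 mm above the cover's foot (so 50 mm up when on the bench); z up, y along the bar
- cover_2_handle (a point): the same point of the second cover. Each cover is 57 mm high in all, 0.11 to 0.18 kg; under the plate is a plug 16 mm deep, 73 x 113 mm, its lowest 6 mm stepped in to 69 x 109 mm
- cover_3_handle (a point): the same point of the third cover. The covers differ only in where two notches are cut in the long sides of the plug, out of sight on the bench; turning a cover half round changes nothing. Exactly one of the three fits a given enclosure
- breadboard: white breadboard slab 55 x 165 x 9 mm lying flat, origin under its centre; a bystander
- meter: black hand-held meter 150 x 75 mm, 40 mm high with its dial, origin under its centre; a bystander
Things that resemble listed ones, but are neither listed nor needed, are in the scene too. What is shaped like the part that bears cover_3_handle but red is not meant.

How it is judged (in metres and radians):
At the end, for the whole second after the job is handed in: The fitting cover is snapped home in the enclosure on the mat: handle point 75 to 82 mm above its underside, within 5 mm of its middle in x and y, tilt below 0.05 rad. The other two covers lie on the bench, handle points 44 to 57 mm up, tilt below 0.1 rad (((horizontal distance between enclosure_1 and mat_centre below 0.08 m and z of cover_3_handle in the frame of enclosure_1 between 0.075 and 0.082 m and angle between cover_3_handle's own z axis and vertical below 0.05 rad and x of cover_3_handle in the frame of enclosure_1 between -0.005 and 0.005 m and y of cover_3_handle in the frame of enclosure_1 between -0.005 and 0.005 m and height (world z) of cover_1_handle between 0.044 and 0.057 m and angle between each of cover_1_handle, cover_2_handle's own z axis and vertical below 0.1 rad and height (world z) of cover_2_handle between 0.044 and 0.057 m) or (horizontal distance between enclosure_2 and mat_centre below 0.08 m and z of cover_1_handle in the frame of enclosure_2 between 0.075 and 0.082 m and angle between cover_1_handle's own z axis and vertical below 0.05 rad and x of cover_1_handle in the frame of enclosure_2 between -0.005 and 0.005 m and y of cover_1_handle in the frame of enclosure_2 between -0.005 and 0.005 m and height (world z) of cover_2_handle between 0.044 and 0.057 m and angle between each of cover_2_handle, cover_3_handle's own z axis and vertical below 0.1 rad and height (world z) of cover_3_handle between 0.044 and 0.057 m))); the robot touches nothing.
It fails at once if the breadboard is moved more than 40 mm (distance of breadboard from where it was at the start of the episode above 0.04 m).
It fails at once if the meter is moved more than 40 mm (distance of meter from where it was at the start of the episode above 0.04 m).
It also fails if it takes over 72 s, if anything falls off the work surface, if the arm or the gripper's body presses on something with over 40 N, if the wrist force passes 120 N, or if a joint passes its speed limit or range.

ROBOT

A 6-joint arm with a two-finger parallel gripper is mounted at the origin on the work surface. World frame = base frame: x ahead of the robot, y to its left, z up, the work surface at z = 0. Lengths are in mm, angles in degrees, forces in N, time in s.
With the tool pointing down it reaches from about 350 to 725 mm from the base axis. Payload 6 kg.
Tool frame: the origin (TCP) lies between the finger pads; the fingertips stand 11 mm ahead of it and the grasp point (between the pads) lies 8 mm behind it; z points along the fingers, x is the direction in which the jaws open and shut, and the axes are right-handed (so a half turn about z gives the same grasp; the last joint's range is limited). The gripper opens to 85 mm and grips with 20 to 120 N. Pads are 22 mm wide; open, the fingers measure 114 mm over their backs; the gripper's body (76 mm by 85 mm) begins 54 mm behind the grasp point. The pads swing forward as they close: fully open they stand 13 mm farther back than shut.
Start: joints at [85.926, 2.303, 4.859, 0, -92.561, -19.12], TCP at [236.273, 551.498, 242.261] pointing down, gripper open.
Joint ranges: [-146.85, 146.85], [-73.84, 115.35], [-62.03, 85.46], [-188.31, 113.3], [-161.28, -10.13], [-171.36, 171.36]. Speed limits (degrees/s): [147.25, 147.25, 172.46, 180, 180, 180].

INTERFACE

Orientations are given as a 3x3 rotation matrix whose columns are the frame's x, y, z axes.
In Python, from rig import * gives the robot as it stands. The module is installed in compiled form; this text tells all that it offers.
- The arm moves only by the tool drive_tool, never from a script. Its argument "moves" is a list of rows, each an object with "slide": the shift along the tool's x, y, z as a fraction of full scale, a list of three; "delta_rot": the turn, a rotation vector about the tool's x, y, z as a fraction of full scale, a list of three; "fingers": the closure, from -1 (fully open) to 1 (shut). A call has 1 to 20 rows; each row is the pose to reach, as a shift and turn from the pose commanded when the call began, along the tool's axes at that moment, turning the shorter way round; what a row does not reach only later rows make up. Full scale, the value 1, is 0.15 m for a shift and pi rad for a turn. A row lasts 1/8 s, in which the tool goes at most 62.5 mm and 10.7 degrees, less where a joint would pass 70% of its speed; a pose out of reach is approached as far as the arm can. A call with a number of a shift or a turn outside -1 to 1 is refused whole. A call with a gripper value outside its range is refused whole. The fingers move at their own pace and stop on an object; "squeeze" is the grip in N (left out, the last holds). Time passes only in rows, so rows that repeat a pose let the fingers close. It gives the time, the measured TCP pose, the force and the opening at its end, in the units of the state.
- read_state(): the state, without advancing time (a new reading comes with each control period).
- get_image(name): name is "scene" or "top" or "wrist"; returns (picture, depth): 400x640x3 uint8, red, green, blue; 400x640 float32, mm along the optical axis (not along the pixel's ray), 0 where there is no reading.
- calibration(name): a dict with "fov_y" (degrees; the focal length in pixels is half the picture's height over the tangent of half this angle, whatever the lens; pixels are square), "cx", "cy" (the principal point, pixels), "world_to_cam" (4x4, takes a point from world to camera coordinates). Camera axes: x right, y up, looking along -z (the intrinsics and any distortion apply to the point x, -y, -z); pixel columns grow to the right and rows downward; lengths in mm; the calibration is good to about 2 mm. A picture is of the moment at which its call begins: read the wrist's pose just before it. calibration takes no time and is no camera call; for the wrist camera it gives the pose at the moment of the call.
- finish_job(): hands the job in, once; it reports no verdict.
Trained networks look in the newest picture that a camera, given by its name, has taken for a name from the list of things; names that differ only in an ending like _2 or _b are one class to them, and where a whole thing is asked for, a point or a joint stands for the part that bears it (a point fixed in the world has none). Each returns a list of dicts, best first, with "score" (0 to 1); they miss things now and then, are a little off and sometimes report something else, mostly with a low value. They report only what shows in the picture. A call takes as long as a camera call. They do not tell look-alikes from the thing itself.
- search_frame(camera, query): "bbox" ([left, top, width, height] in pixels, round what is visible of it).
The state is a dict: "t": time; "q": joint angles; "qvel": joint speeds; "tau": joint torques, N m; "tcp_pos": TCP position; "tool_rot": TCP orientation; "wrist_force": force on the tool from outside, world axes, zero at the start; "wrist_torque": the same for the moment, N m; "finger_gap": opening from 0.0 (shut) to 1.0 (fully open).
Only numpy, scipy, OpenCV 4.12 (cv2) and the standard library are available. Lean on these libraries where they do the work, as an engineer would, in place of code of your own. Each camera call takes 0.05 s, during which the arm holds its last target.

## Working session

There is one attempt and no reset: what is moved stays moved. The work goes in short steps, Python scripts to look and compute and a tool call to move; the robot and the scene stay as the last step left them, time stands still between calls to the robot, and variables do not carry over. Pictures are saved under pics/ and viewed, and the job is handed in when it is done.

Besides the shell and the picture viewer there is one more tool, called after "Emit:" as name(argument=value, ...) on one line, values as JSON. drive_tool: Moves the arm, as the interface text tells. Its arguments: {"type":"object","properties":{"moves":{"type":"array"},"squeeze":{"type":"number"}},"required":["moves"]}

```bash
mkdir -p pics; cat > h.py <<'E'
from rig import *
import numpy as np, cv2, json
def snap(name,fn):
    c=calibration(name); im,d=get_image(name)
    cv2.imwrite('pics/'+fn+'.png',im[:,:,::-1]); np.savez('pics/'+fn+'.npz',im=im,d=d,w=c['world_to_cam'],f=200/np.tan(np.radians(c['fov_y']/2)),cx=c['cx'],cy=c['cy'])
    return c,im,d
def cloud(fn):
    z=np.load('pics/'+fn+'.npz'); d=z['d'];f=float(z['f'])
    v,u=np.mgrid[0:400,0:640]
    P=np.stack([(u-z['cx'])/f*d,-(v-z['cy'])/f*d,-d,np.ones_like(d)],-1)
    W=P@np.linalg.inv(z['w']).T
    W=W[...,:3]; W[d==0]=np.nan
    return W,z['im']
E
python3 - <<'E'
from h import *
print(read_state())
for n in ['top','scene']:
    c,im,d=snap(n,n+'0'); print(n,c,d.min(),d.max())
E
```

```text
{'t': 0.0, 'q': array([ 8.59277217e+01,  2.33621025e+00,  4.80047979e+00, -2.66462218e-02,
       -9.25607782e+01, -1.91201376e+01]), 'qvel': array([ 0.01937483,  0.01654882,  0.0593078 ,  0.07956687,  0.00074076,
       -0.01758688]), 'tau': array([ 3.78700524e-04, -3.68204427e+01,  3.47418594e+01,  6.93244636e+00,
       -5.34505059e-03,  6.11303307e-06]), 'tcp_pos': array([236.0873599 , 551.25569032, 241.28502013]), 'tool_rot': array([[-3.93800994e-01, -9.19195538e-01, -5.83044170e-04],
       [-9.19194069e-01,  3.93801410e-01, -1.64715243e-03],
       [ 1.74365878e-03, -1.12719523e-04, -9.99998473e-01]]), 'wrist_force': array([-0.13459276, -0.07081236, -0.58129535]), 'wrist_torque': array([0.02167523, 0.06541448, 0.02200071]), 'finger_gap': 0.9956133481084336}
top {'fov_y': 49.146027315184384, 'cx': 329.38465053587686, 'cy': 193.50412660146537, 'world_to_cam': array([[ 2.62772037e-02, -9.99650377e-01,  2.93817909e-03,
        -2.96460774e+01],
       [ 9.93262696e-01,  2.64409186e-02,  1.12827723e-01,
        -4.69533763e+02],
       [-1.12865964e-01, -4.64133773e-05,  9.93610221e-01,
        -1.41198739e+03],
       [ 0.00000000e+00,  0.00000000e+00,  0.00000000e+00,
         1.00000000e+00]])} 0.0 2364.8125
scene {'fov_y': 48.98664492429006, 'cx': 317.865624347217, 'cy': 201.93012749652982, 'world_to_cam': array([[ 7.20932932e-01,  6.92950816e-01, -8.65295062e-03,
        -3.44830093e+02],
       [-5.86441266e-01,  6.16680128e-01,  5.25159272e-01,
         2.61374724e+02],
       [ 3.69245649e-01, -3.73530166e-01,  8.50959967e-01,
        -1.76406429e+03],
       [ 0.00000000e+00,  0.00000000e+00,  0.00000000e+00,
         1.00000000e+00]])} 0.0 3274.2336
```

View pics/top0.png

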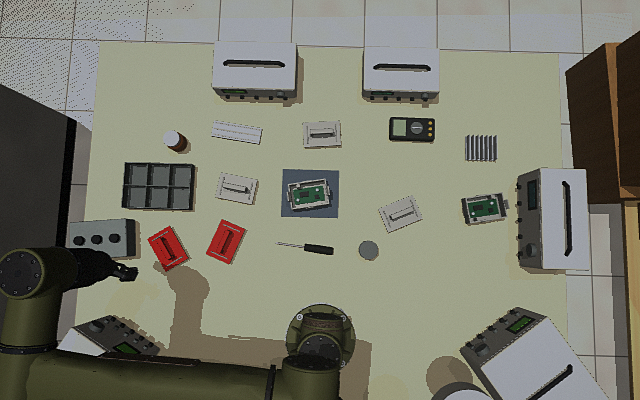

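View pics/scene0.png

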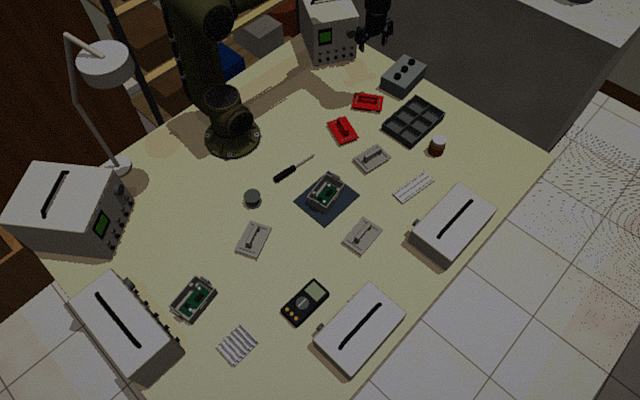

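```bash
python3 - <<'E'
from h import *
for cam in ['top','scene']:
    W,im=cloud(cam+'0')
    # height-map rectified: x 150..800, y -600..600; render
    m=(W[...,2]>-30)&(W[...,2]<110)
    g=np.zeros((360,640,3),np.uint8)
    z=np.nan_to_num(W[...,2]); v=np.clip((z+10)*2,0,255).astype(np.uint8)
    cv2.imwrite(f'pics/h_{cam}.png',cv2.applyColorMap(v,cv2.COLORMAP_JET))
E
```

```text
(no output)
```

The top view shows three grey covers, near (237,188), (322,134) and (402,213). The enclosure on the mat is near (310,193) and the parked one near (485,208).

```bash
python3 - <<'E'
from h import *
W,im=cloud('top0')
def region(u0,u1,v0,v1,zlo,zhi):
    S=W[v0:v1,u0:u1].reshape(-1,3); return S[(S[:,2]>zlo)&(S[:,2]<zhi)]
def rect(P,name):
    r=cv2.minAreaRect(P[:,:2].astype(np.float32)); 
    c=P[:,:2].mean(0);_,s,vt=np.linalg.svd(P[:,:2]-c,full_matrices=False)
    print(name,len(P),'rect',np.round(r[0],1),np.round(r[1],1),round(r[2],1),'mean',c.round(1),'ang',round(np.degrees(np.arctan2(vt[0,1],vt[0,0]))%180,1),'z',np.round(np.percentile(P[:,2],[5,50,95]),1))
for n,b in {'L':(212,262,168,210),'F':(298,346,116,152),'R':(374,426,192,235)}.items():
    rect(region(*b,12,35),n+' plate'); rect(region(*b,44,70),n+' bar')
for n,b in {'mat':(280,338,168,218),'park':(455,515,185,230)}.items():
    rect(region(*b,35,55),n+' rim'); rect(region(*b,30,80),n+' all');rect(region(*b,55,80),n+' hook')
# bench z
print(np.nanmedian(W[260:280,250:400,2]), np.nanmedian(W[175:185,284:288,2]))
M=region(278,342,165,222,-6,8); 
mask=np.zeros((400,640),bool);mask[165:222,278:342]=1
b=im.astype(int); dark=mask&(b[...,2]>b[...,0]+5)
rect(W[dark&(np.abs(W[...,2])<8)],'mat')
E
```

```text
L plate 810 rect [481.2 293.2] [127.   83.6] 80.3 mean [480.3 291. ] ang 80.5 z [16.7 21.6 26.5]
L bar 122 rect [481.1 292.1] [78.6 16.1] 80.0 mean [480.6 290.9] ang 80.5 z [50.  56.6 61.2]
F plate 780 rect [672.3  15.2] [ 86. 124.] 5.0 mean [671.   14.4] ang 94.2 z [16.6 21.7 26.7]
F bar 123 rect [672.1  15.8] [18.5 72.9] 4.2 mean [671.1  16.2] ang 94.5 z [50.1 57.7 62.1]
R plate 838 rect [ 411.8 -251.5] [ 83.8 125.1] 23.5 mean [ 411.3 -250.5] ang 113.0 z [16.9 21.5 26.7]
R bar 119 rect [ 411.6 -250.9] [15.8 75.4] 23.8 mean [ 411.4 -250.5] ang 113.5 z [51.8 57.3 62. ]
mat rim 208 rect [466.7  53. ] [ 89.8 133.5] 12.4 mean [466.3  55.8] ang 88.1 z [37.6 44.4 50.7]
mat all 275 rect [466.5  52.4] [ 89.8 135.8] 11.4 mean [466.4  54.9] ang 97.8 z [34.2 44.9 61.4]
mat hook 45 rect [466.4  52.2] [ 27.4 135.9] 10.1 mean [465.3  53.1] ang 100.7 z [55.9 60.5 64.2]
park rim 265 rect [ 436.6 -522.7] [ 88.3 135.3] 9.3 mean [ 437.7 -525.8] ang 104.1 z [36.2 44.8 51.8]
park all 348 rect [ 436.9 -525. ] [ 88.5 139.8] 7.8 mean [ 438.2 -527.6] ang 102.2 z [32.6 44.9 62.3]
park hook 47 rect [ 437.8 -525.5] [ 29.2 139.2] 10.0 mean [ 438.6 -536.4] ang 100.0 z [55.9 61.  66.4]
0.3421375785760574 1.9713264809215616
mat 1571 rect [473.1  48.6] [189.8 159.7] 90.0 mean [474.4  45.1] ang 84.8 z [-2.3  2.5  6.9]
```

```bash
python3 - <<'E'
from h import *
im=cv2.imread('pics/top0.png'); cv2.imwrite('pics/crop.png',cv2.resize(im[100:270,200:530],None,fx=2.4,fy=2.4,interpolation=cv2.INTER_CUBIC))
E
```

```text
(no output)
```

View pics/crop.png

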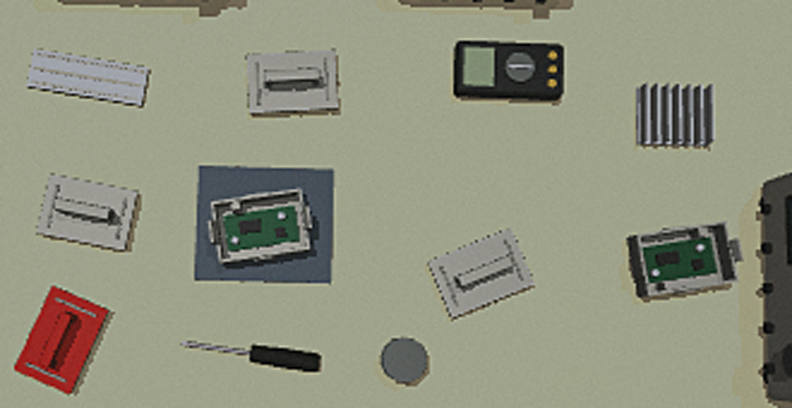

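```bash
cat >> h.py <<'E'
import os
def cmd():
    if os.path.exists('cmd.json'): return json.load(open('cmd.json'))
    return dict(p=[236.273,551.498,242.261],a=-113.19)
def axes(a):
    a=np.radians(a); return np.array([[np.cos(a),np.sin(a),0],[np.sin(a),-np.cos(a),0],[0,0,-1.]])
def plan(*tg):
    """targets (x,y,z,ang) rel. to current commanded"""
    c=cmd(); R=axes(c['a'])
    for t in tg:
        s=R.T@(np.array(t[:3])-c['p'])/150; d=(t[3]-c['a']+180)%360-180
        print('slide',s.round(4).tolist(),'rz',round(-d/180,4))
def did(s,rz):
    c=cmd(); R=axes(c['a'])
    p=(np.array(c['p'])+R@np.array(s)*150); c=dict(p=p.tolist(),a=c['a']-rz*180); json.dump(c,open('cmd.json','w'))
    st=read_state(); M=st['tool_rot']
    print('t',round(st['t'],2),'cmd',p.round(1),round(c['a'],2),'meas',st['tcp_pos'].round(1),round(np.degrees(np.arctan2(M[1,0],M[0,0])),2),'tilt',M[:,2].round(4),'F',st['wrist_force'].round(1),'T',st['wrist_torque'].round(2),'gap',round(st['finger_gap'],3))
E
python3 -c "
from h import *
plan((466,52,320,-170))"
```

```text
slide [2.4579, -2.7191, -0.5183] rz 0.3156
```

Emit:
drive_tool(moves=[{"slide": [0.82, -0.91, -0.17], "delta_rot": [0, 0, 0], "fingers": -1}, {"slide": [0.82, -0.91, -0.17], "delta_rot": [0, 0, 0], "fingers": -1}, {"slide": [0.82, -0.91, -0.17], "delta_rot": [0, 0, 0], "fingers": -1}, {"slide": [0.82, -0.91, -0.17], "delta_rot": [0, 0, 0], "fingers": -1}], squeeze=60)

```text
t: 0.6
tcp_pos: [314.8, 382.3, 269.7]
tool_rot: [[-0.397, -0.918, 0.002], [-0.918, 0.397, 0.003], [-0.003, -0.0, -1.0]]
wrist_force: [-0.7, -0.1, 0.3]
finger_gap: 1.001
```

```bash
python3 -c "
from h import *
did([0.82,-0.91,-0.17],0)"
```

```text
t 0.6 cmd [313.3 384.7 267.8] -113.19 meas [314.8 382.3 269.7] -113.39 tilt [ 0.0016  0.003  -1.    ] F [-0.7 -0.1  0.3] T [ 0.03  0.05 -0.01] gap 1.001
```

Emit:
drive_tool(moves=[{"slide": [0.82, -0.91, -0.17], "delta_rot": [0, 0, 0.16], "fingers": -1}, {"slide": [0.82, -0.91, -0.17], "delta_rot": [0, 0, 0.16], "fingers": -1}, {"slide": [0.82, -0.91, -0.17], "delta_rot": [0, 0, 0.16], "fingers": -1}, {"slide": [0.82, -0.91, -0.17], "delta_rot": [0, 0, 0.16], "fingers": -1}])

```text
t: 1.1
tcp_pos: [391.5, 215.6, 294.2]
tool_rot: [[-0.791, -0.611, 0.001], [-0.611, 0.791, 0.001], [-0.002, -0.0, -1.0]]
wrist_force: [0.2, 0.7, -0.2]
finger_gap: 0.996
```

```bash
python3 -c "
from h import *
did([0.82,-0.91,-0.17],0.16)
plan((466,52,330,-170))"
```

```text
t 1.1 cmd [390.3 217.9 293.3] -141.99 meas [391.5 215.6 294.2] -142.32 tilt [ 1.3e-03  9.0e-04 -1.0e+00] F [ 0.2  0.7 -0.2] T [ 0.04 -0.02  0.02] gap 0.996
slide [0.2836, -1.1819, -0.2449] rz 0.1556
```

Emit:
drive_tool(moves=[{"slide": [0.2, -1.0, -0.3], "delta_rot": [0, 0, 0.156], "fingers": -1}, {"slide": [0.2, -1.0, -0.3], "delta_rot": [0, 0, 0.156], "fingers": -1}, {"slide": [0.2, -1.0, -0.3], "delta_rot": [0, 0, 0.156], "fingers": -1}, {"slide": [0.2, -1.0, -0.3], "delta_rot": [0, 0, 0.156], "fingers": -1}, {"slide": [0.2, -1.0, -0.3], "delta_rot": [0, 0, 0.156], "fingers": -1}])

```text
t: 1.72
tcp_pos: [458.9, 82.3, 337.3]
tool_rot: [[-0.985, -0.174, -0.002], [-0.174, 0.985, -0.0], [0.002, -0.0, -1.0]]
wrist_force: [0.7, 0.4, -0.8]
finger_gap: 1.0
```

```bash
python3 -c "
from h import *
did([0.2,-1,-0.3],0.156)
snap('wrist','w1')"
```

```text
t 1.73 cmd [459.1  81.2 338.3] -170.07 meas [458.9  82.3 337.3] -169.95 tilt [-1.7e-03 -3.0e-04 -1.0e+00] F [ 0.7  0.4 -0.8] T [0.02 0.06 0.04] gap 1.0
```

View pics/w1.png

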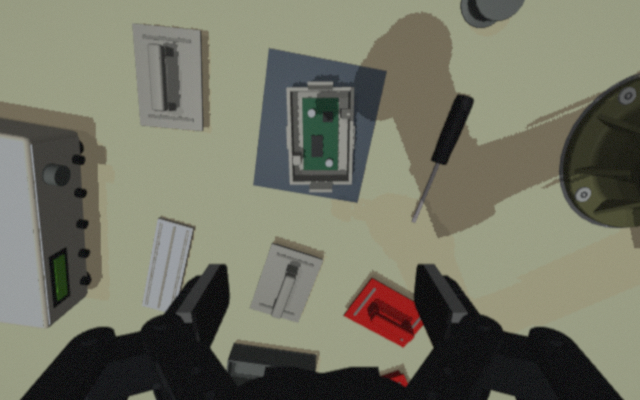

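The wrist view at (320,135) shows the mat enclosure with its catches at top and bottom. Covers F at (168,77) and L at (287,280) are also in view.

```bash
cat >> h.py <<'E'
def region(W,u0,u1,v0,v1,zlo,zhi):
    S=W[v0:v1,u0:u1].reshape(-1,3); return S[(S[:,2]>zlo)&(S[:,2]<zhi)]
def rect(P,name):
    r=cv2.minAreaRect(P[:,:2].astype(np.float32)); 
    c=P[:,:2].mean(0);_,s,vt=np.linalg.svd(P[:,:2]-c,full_matrices=False)
    print(name,len(P),'rect',np.round(r[0],1),np.round(r[1],1),round(r[2],1),'mean',c.round(1),'ang',round(np.degrees(np.arctan2(vt[0,1],vt[0,0]))%180,1),'z',np.round(np.percentile(P[:,2],[5,50,95]),1))
E
python3 - <<'E'
from h import *
W,im=cloud('w1')
for n,b in {'L':(245,327,230,325),'F':(125,215,10,140)}.items():
    rect(region(W,*b,14,30),n+' plate'); rect(region(W,*b,46,66),n+' bar')
b=(265,375,65,205)
for lo,hi in [(38,50),(40,75),(56,72)]: rect(region(W,*b,lo,hi),f'E{lo}')
S=region(W,*b,38,50)
print(np.nanmedian(W[60:75,275:300,2]),np.nanmedian(W[150:200,210:240,2]))
E
python3 - <<'E'
import cv2
im=cv2.imread('pics/w1.png'); cv2.imwrite('pics/crop2.png',cv2.resize(im[60:210,240:400],None,fx=4,fy=4,interpolation=cv2.INTER_CUBIC))
E
```

```text
L plate 3045 rect [478.8 292.2] [124.5  84. ] 80.3 mean [478.8 285.9] ang 79.3 z [18.5 19.9 21.4]
L bar 506 rect [478.8 291.6] [76.  16.3] 80.5 mean [478.8 288.6] ang 80.1 z [50.6 55.5 57. ]
F plate 5470 rect [671.1  16. ] [ 85.4 124.3] 4.8 mean [667.6  12.6] ang 95.1 z [18.4 20.  21.5]
F bar 1069 rect [670.5  16. ] [16.5 75.8] 5.1 mean [668.9  14.9] ang 94.9 z [48.3 55.4 57. ]
E38 1224 rect [464.6  52.2] [ 84.1 123.1] 10.1 mean [464.6  52.1] ang 91.8 z [38.8 43.8 45.3]
E40 1423 rect [464.6  52.4] [ 84.1 136. ] 10.2 mean [465.   50.1] ang 100.0 z [42.  44.4 60.3]
E56 288 rect [464.7  52.5] [ 29.1 136. ] 10.0 mean [465.7  46.5] ang 100.2 z [56.7 59.7 61.3]
0.9371070955156711 -1.1108579791707598
```

View pics/crop2.png

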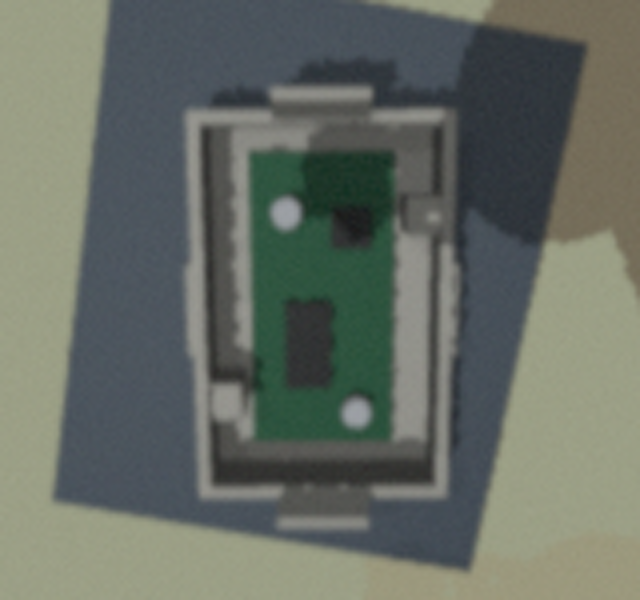

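```bash
python3 -c "
from h import *
plan((478.8,291.7,100,-189.7),(478.8,291.7,42,-189.7))"
```

```text
slide [-0.3715, 1.3596, 1.5884] rz 0.1091
slide [-0.3715, 1.3596, 1.9751] rz 0.1091
```

Emit:
drive_tool(moves=[{"slide": [-0.37, 1.0, 0.9], "delta_rot": [0, 0, 0.109], "fingers": -1}, {"slide": [-0.37, 1.0, 0.9], "delta_rot": [0, 0, 0.109], "fingers": -1}, {"slide": [-0.37, 1.0, 0.9], "delta_rot": [0, 0, 0.109], "fingers": -1}, {"slide": [-0.37, 1.0, 0.9], "delta_rot": [0, 0, 0.109], "fingers": -1}], squeeze=80)

```text
t: 2.28
tcp_pos: [485.9, 241.2, 199.0]
tool_rot: [[-0.987, 0.164, -0.005], [0.164, 0.987, -0.003], [0.004, -0.004, -1.0]]
wrist_force: [-0.3, -1.9, -0.2]
finger_gap: 1.003
```

```bash
python3 -c "
from h import *
did([-.37,1,.9],.109)
plan((478.8,291.7,80,-189.7),(478.8,291.7,42,-189.7))"
```

```text
t 2.27 cmd [487.9 238.5 203.3] -189.69 meas [485.9 241.2 199. ] 170.58 tilt [-0.005  -0.0035 -1.    ] F [-0.3 -1.9 -0.2] T [ 0.   -0.02 -0.  ] gap 1.003
slide [0.1193, 0.3392, 0.8217] rz 0.0001
slide [0.1193, 0.3392, 1.0751] rz 0.0001
```

Emit:
drive_tool(moves=[{"slide": [0.119, 0.339, 0.5], "delta_rot": [0, 0, 0], "fingers": -1}, {"slide": [0.119, 0.339, 0.5], "delta_rot": [0, 0, 0], "fingers": -1}, {"slide": [0.119, 0.339, 0.8], "delta_rot": [0, 0, 0], "fingers": -1}, {"slide": [0.119, 0.339, 0.9], "delta_rot": [0, 0, 0], "fingers": -1}, {"slide": [0.119, 0.339, 0.98], "delta_rot": [0, 0, 0], "fingers": -1}, {"slide": [0.119, 0.339, 0.98], "delta_rot": [0, 0, 0], "fingers": -1}, {"slide": [0.119, 0.339, 0.98], "delta_rot": [0, 0, 0], "fingers": -1}])

```text
t: 3.15
tcp_pos: [479.6, 292.1, 58.0]
tool_rot: [[-0.986, 0.168, 0.002], [0.168, 0.986, 0.001], [-0.002, 0.002, -1.0]]
wrist_force: [0.6, 0.4, 0.4]
finger_gap: 1.005
```

```bash
python3 -c "
from h import *
did([.119,.339,.98],0)
plan((478.8,291.7,42,-189.7))"
```

```text
t 3.15 cmd [478.8 291.7  56.3] -189.69 meas [479.6 292.1  58. ] 170.31 tilt [ 0.002   0.0015 -1.    ] F [0.6 0.4 0.4] T [ 0.03 -0.01 -0.  ] gap 1.005
slide [0.0003, 0.0002, 0.0951] rz 0.0001
```

Emit:
drive_tool(moves=[{"slide": [0, 0, 0.09], "delta_rot": [0, 0, 0], "fingers": -1}, {"slide": [0, 0, 0.09], "delta_rot": [0, 0, 0], "fingers": 1}, {"slide": [0, 0, 0.09], "delta_rot": [0, 0, 0], "fingers": 1}, {"slide": [0, 0, 0.09], "delta_rot": [0, 0, 0], "fingers": 1}, {"slide": [0, 0, 0.09], "delta_rot": [0, 0, 0], "fingers": 1}, {"slide": [0, 0, 0.09], "delta_rot": [0, 0, 0], "fingers": 1}, {"slide": [0, 0, 0.09], "delta_rot": [0, 0, 0], "fingers": 1}])

```text
t: 4.03
tcp_pos: [479.0, 291.8, 43.2]
tool_rot: [[-0.986, 0.168, 0.001], [0.168, 0.986, 0.0], [-0.001, 0.0, -1.0]]
wrist_force: [-0.0, -0.8, 1.3]
finger_gap: 0.173
```

```bash
python3 -c "
from h import *
did([0,0,.09],0)
plan((464.6,52.35,160,-169.9))"
```

```text
t 4.03 cmd [478.8 291.7  42.8] -189.69 meas [479.  291.8  43.2] 170.31 tilt [ 6.e-04  3.e-04 -1.e+00] F [-0.  -0.8  1.3] T [-0.02 -0.08  0.04] gap 0.173
slide [-0.1749, -1.5887, -0.7816] rz -0.1099
```

Emit:
drive_tool(moves=[{"slide": [0, 0, -0.3], "delta_rot": [0, 0, 0], "fingers": 1}, {"slide": [0, 0, -0.6], "delta_rot": [0, 0, 0], "fingers": 1}, {"slide": [-0.17, -0.4, -0.78], "delta_rot": [0, 0, -0.05], "fingers": 1}, {"slide": [-0.17, -0.8, -0.78], "delta_rot": [0, 0, -0.11], "fingers": 1}, {"slide": [-0.17, -1.0, -0.78], "delta_rot": [0, 0, -0.11], "fingers": 1}, {"slide": [-0.17, -1.0, -0.78], "delta_rot": [0, 0, -0.11], "fingers": 1}])

```text
t: 4.78
tcp_pos: [478.3, 137.6, 159.9]
tool_rot: [[-0.985, -0.173, 0.0], [-0.173, 0.985, 0.0], [-0.0, 0.0, -1.0]]
wrist_force: [1.1, 0.7, -0.2]
finger_gap: 0.168
```

```bash
python3 -c "
from h import *
did([-.17,-1,-.78],-.11)
plan((464.6,52.35,160,-169.9),(464.6,52.35,110,-169.9))"
```

```text
t 4.78 cmd [478.7 139.5 159.8] -169.89 meas [478.3 137.6 159.9] -170.04 tilt [ 1.e-04  4.e-04 -1.e+00] F [ 1.1  0.7 -0.2] T [0.03 0.01 0.02] gap 0.168
slide [0.1948, -0.5555, -0.0016] rz 0.0001
slide [0.1948, -0.5555, 0.3317] rz 0.0001
```

Emit:
drive_tool(moves=[{"slide": [0.195, -0.555, 0], "delta_rot": [0, 0, 0], "fingers": 1}, {"slide": [0.195, -0.555, 0], "delta_rot": [0, 0, 0], "fingers": 1}, {"slide": [0.195, -0.555, 0.2], "delta_rot": [0, 0, 0], "fingers": 1}, {"slide": [0.195, -0.555, 0.4], "delta_rot": [0, 0, 0], "fingers": 1}, {"slide": [0.195, -0.555, 0.4], "delta_rot": [0, 0, 0], "fingers": 1}, {"slide": [0.195, -0.555, 0.4], "delta_rot": [0, 0, 0], "fingers": 1}])

```text
t: 5.52
tcp_pos: [465.1, 52.8, 101.0]
tool_rot: [[-0.984, -0.176, 0.001], [-0.176, 0.984, -0.0], [-0.001, -0.0, -1.0]]
wrist_force: [0.2, 0.2, -1.0]
finger_gap: 0.173
```

```bash
python3 -c "
from h import *
did([.195,-.555,.4],0)
snap('wrist','w2'); snap('top','top2'); snap('scene','scene2')"
```

```text
t 5.53 cmd [464.6  52.4  99.8] -169.89 meas [465.1  52.8 101. ] -169.86 tilt [ 1.2e-03 -3.0e-04 -1.0e+00] F [ 0.2  0.2 -1. ] T [-0.03 -0.02 -0.01] gap 0.173
```

View pics/w2.png

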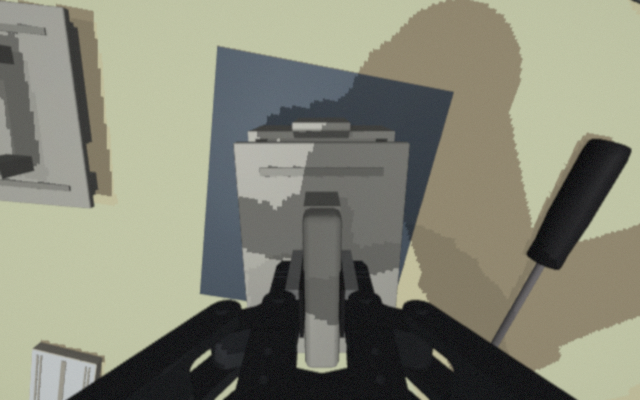

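The cover sits over the enclosure at (320,200), looks aligned, and the far catch shows at (321,128). I'll check the offset numerically.

```bash
python3 - <<'E'
from h import *
W,im=cloud('w2')
rect(region(W,200,440,100,360,66,84),'plate')
rect(region(W,290,360,190,380,98,118),'bar')
rect(region(W,200,440,100,200,30,62),'encl')
W,im=cloud('top2')
rect(region(W,275,345,165,225,66,90),'plate top')
# edges in enclosure frame
W,im=cloud('w2')
a=np.radians(-169.89); ex=np.array([np.cos(a),np.sin(a)]); ey=np.array([np.sin(a),-np.cos(a)])
for lo,hi in((66,84),(30,62)):
    P=region(W,200,440,100,300,lo,hi)[:,:2]-[464.6,52.35]; X=P@ex;Y=P@ey; print(lo,np.percentile(X,[.3,99.7]).round(1),np.percentile(Y,[.3,99.7]).round(1))
E
```

```text
plate 19555 rect [464.5  54.7] [ 84.5 124.4] 10.1 mean [469.8  25.9] ang 11.1 z [77.1 78.3 79.4]
bar 6619 rect [461.5  53. ] [30.5 76.2] 17.7 mean [465.4  47.1] ang 100.1 z [102.9 113.9 115.1]
encl 1934 rect [475.9  -7.9] [84.1 12.8] 10.1 mean [475.9  -8.8] ang 10.2 z [35.4 45.9 60.7]
plate top 333 rect [444.   34.8] [ 73.9 145.4] 40.9 mean [451.   31.9] ang 117.7 z [74.5 79.8 84.1]
66 [-41.9  41.3] [-59.8  26.1]
30 [-42.2  41.3] [-67.7 -55.6]
```

```bash
python3 - <<'E'
from h import *
W,im=cloud('w2')
a=np.radians(-169.89); ex=np.array([np.cos(a),np.sin(a)]); ey=np.array([np.sin(a),-np.cos(a)])
def loc(P):
    P2=P[:,:2]-[464.6,52.35]; return P2@ex,P2@ey
P=region(W,0,640,100,399,66,84);X,Y=loc(P); m=abs(X)<45; P=P[m];X=X[m];Y=Y[m];print('plate',Y.min(),Y.max(), [ (round(Y[abs(X-x)<3].min(),1),round(Y[abs(X-x)<3].max(),1)) for x in (-35,-20,0,20,35)])
P=region(W,0,640,100,399,110,118);X,Y=loc(P); m=abs(X)<7;print('bar',Y[m].min(),Y[m].max(),np.percentile(X[abs(X)<10],[1,99]))
P=region(W,0,640,100,200,56,64);X,Y=loc(P); print('hook',Y.min(),Y.max(),X.min(),X.max())
# same in w1 for L
W,im=cloud('w1')
for b in [(245,327,230,325)]:
    for lo,hi in((14,30),(52,66)):
        P=region(W,*b,lo,hi); a2=np.radians(-189.7);e=np.array([np.sin(a2),-np.cos(a2)]);ex2=np.array([np.cos(a2),np.sin(a2)])
        Y=(P[:,:2]-[478.8,291.7])@e;X=(P[:,:2]-[478.8,291.7])@ex2; print('L',lo,np.percentile(Y,[0,.3,99.7,100]).round(1),np.percentile(X,[.3,99.7]).round(1))
E
```

```text
plate -59.924533965520475 64.526954882097 [(np.float64(-59.8), np.float64(31.1)), (np.float64(-59.8), np.float64(2.8)), (np.float64(-59.9), np.float64(-35.4)), (np.float64(-59.9), np.float64(3.3)), (np.float64(-59.8), np.float64(30.6))]
bar -36.226682903159826 39.69513224424833 [-7.99444265  7.91386646]
hook -67.66454252044382 -60.482199899628355 -15.443699116013223 14.431672836708527
L 14 [-61.7 -61.3  62.1  62.8] [-41.7  41.7]
L 52 [-38.1 -37.4  37.7  37.9] [-8.  8.]
```

Emit:
drive_tool(moves=[{"slide": [0, -0.01, 0.03], "delta_rot": [0, 0, 0], "fingers": 1}, {"slide": [0, -0.01, 0.06], "delta_rot": [0, 0, 0], "fingers": 1}, {"slide": [0, -0.01, 0.08], "delta_rot": [0, 0, 0], "fingers": 1}, {"slide": [0, -0.01, 0.1], "delta_rot": [0, 0, 0], "fingers": 1}, {"slide": [0, -0.01, 0.1], "delta_rot": [0, 0, 0], "fingers": 1}], squeeze=100)

```text
t: 6.3
tcp_pos: [464.7, 50.9, 84.6]
tool_rot: [[-0.984, -0.175, -0.0], [-0.175, 0.984, -0.0], [0.0, -0.0, -1.0]]
wrist_force: [0.1, -0.1, -1.3]
finger_gap: 0.169
```

```bash
python3 -c "
from h import *
did([0,-.01,.1],0)"
```

```text
t 6.3 cmd [464.8  50.9  84.8] -169.89 meas [464.7  50.9  84.6] -169.9 tilt [-3.e-04 -3.e-04 -1.e+00] F [ 0.1 -0.1 -1.3] T [ 0.01  0.03 -0.02] gap 0.169
```

Emit:
drive_tool(moves=[{"slide": [0, 0, 0.013], "delta_rot": [0, 0, 0], "fingers": 1}, {"slide": [0, 0, 0.02], "delta_rot": [0, 0, 0], "fingers": 1}, {"slide": [0, 0, 0.02], "delta_rot": [0, 0, 0], "fingers": 1}])

```text
t: 6.68
tcp_pos: [465.5, 50.9, 83.3]
tool_rot: [[-0.984, -0.176, 0.002], [-0.176, 0.984, -0.0], [-0.002, -0.0, -1.0]]
wrist_force: [-1.3, -0.5, 4.3]
finger_gap: 0.164
```

```bash
python3 -c "
from h import *
did([0,0,.02],0)"
```

```text
t 6.67 cmd [464.8  50.9  81.8] -169.89 meas [465.5  50.9  83.3] -169.87 tilt [ 2.2e-03 -1.0e-04 -1.0e+00] F [-1.3 -0.5  4.3] T [-0.06  0.64  0.02] gap 0.164
```

Emit:
drive_tool(moves=[{"slide": [0, 0, 0.02], "delta_rot": [0, 0, 0], "fingers": 1}, {"slide": [0, 0, 0.035], "delta_rot": [0, 0, 0], "fingers": 1}, {"slide": [0, 0, 0.035], "delta_rot": [0, 0, 0], "fingers": 1}])

```text
t: 7.05
tcp_pos: [466.0, 51.3, 77.9]
tool_rot: [[-0.984, -0.176, 0.004], [-0.176, 0.984, 0.001], [-0.004, 0.0, -1.0]]
wrist_force: [2.9, 0.0, 2.4]
finger_gap: 0.167
```

```bash
python3 -c "
from h import *
did([0,0,.035],0)"
```

```text
t 7.05 cmd [464.8  50.9  76.5] -169.89 meas [466.   51.3  77.9] -169.88 tilt [ 3.6e-03  8.0e-04 -1.0e+00] F [2.9 0.  2.4] T [ 0.05 -0.86 -0.01] gap 0.167
```

Emit:
drive_tool(moves=[{"slide": [0, 0, 0.02], "delta_rot": [0, 0, 0], "fingers": 1}, {"slide": [0, 0, 0.03], "delta_rot": [0, 0, 0], "fingers": 1}, {"slide": [0, 0, 0.03], "delta_rot": [0, 0, 0], "fingers": 1}])

```text
t: 7.42
tcp_pos: [464.6, 50.9, 72.0]
tool_rot: [[-0.984, -0.176, -0.001], [-0.176, 0.984, -0.0], [0.001, -0.0, -1.0]]
wrist_force: [-0.6, 0.5, 4.9]
finger_gap: 0.163
```

```bash
python3 -c "
from h import *
did([0,0,.03],0)
snap('wrist','w3')"
```

```text
t 7.42 cmd [464.8  50.9  72. ] -169.89 meas [464.6  50.9  72. ] -169.89 tilt [-5.e-04 -3.e-04 -1.e+00] F [-0.6  0.5  4.9] T [0.2  0.37 0.  ] gap 0.163
```

View pics/w3.png

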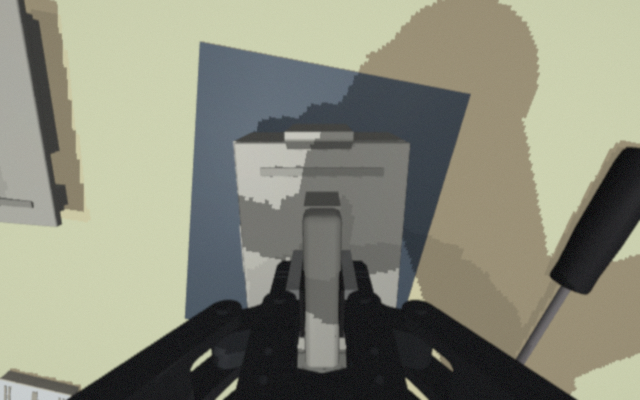

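The near hook at (320,137) now lies over the plate edge, and the cover hasn't moved in the jaws. One firmer press will confirm it's home.

Emit:
drive_tool(moves=[{"slide": [0, 0, 0.03], "delta_rot": [0, 0, 0], "fingers": 1}, {"slide": [0, 0, 0.03], "delta_rot": [0, 0, 0], "fingers": 1}, {"slide": [0, 0, 0.03], "delta_rot": [0, 0, 0], "fingers": 1}])

```text
t: 7.85
tcp_pos: [464.7, 50.9, 71.9]
tool_rot: [[-0.984, -0.176, 0.001], [-0.176, 0.984, -0.001], [-0.001, -0.001, -1.0]]
wrist_force: [-18.4, 2.8, 30.4]
finger_gap: 0.165
```

```bash
python3 - <<'E'
from h import *
did([0,0,.03],0)
snap('wrist','w4')
for n in ('w2','w3','w4'):
    W,im=cloud(n)
    rect(region(W,240,400,145,260,30,90),n+' plate'); rect(region(W,285,355,125,142,30,90),'hook')
E
```

```text
t 7.85 cmd [464.8  50.9  67.5] -169.89 meas [464.7  50.9  71.9] -169.84 tilt [ 7.e-04 -7.e-04 -1.e+00] F [-18.4   2.8  30.4] T [ 0.8   6.3  -0.03] gap 0.165
w2 plate 15695 rect [470.   25.1] [83.9 61.3] 10.2 mean [471.4  21.2] ang 9.9 z [77.2 78.3 79.5]
hook 927 rect [476.9  -8.5] [41.4  8.2] 10.4 mean [476.7  -8.6] ang 10.9 z [43.8 58.7 75.1]
w3 plate 18277 rect [473.5  24.5] [87.6 66.8] 14.3 mean [470.6  19.9] ang 10.3 z [48.2 49.4 84.8]
hook 1075 rect [474.9 -12.1] [33.4  6.2] 6.8 mean [476.6 -12.5] ang 9.7 z [35.2 59.8 61.1]
w4 plate 18264 rect [473.6  24.2] [87.4 66.7] 14.5 mean [470.8  19.9] ang 10.4 z [48.2 49.4 84.8]
hook 1073 rect [475.  -12.1] [33.6  6.1] 7.0 mean [476.7 -12.6] ang 10.0 z [34.  59.7 61.1]
```

Hard stop with the plate top at about 49.4, which matches home. Releasing now.

Emit:
drive_tool(moves=[{"slide": [0, 0, -0.03], "delta_rot": [0, 0, 0], "fingers": 1}, {"slide": [0, 0, -0.03], "delta_rot": [0, 0, 0], "fingers": -1}, {"slide": [0, 0, -0.03], "delta_rot": [0, 0, 0], "fingers": -1}, {"slide": [0, 0, -0.03], "delta_rot": [0, 0, 0], "fingers": -1}, {"slide": [0, 0, -0.03], "delta_rot": [0, 0, 0], "fingers": -1}, {"slide": [0, 0, -0.03], "delta_rot": [0, 0, 0], "fingers": -1}, {"slide": [0, 0, -0.4], "delta_rot": [0, 0, 0], "fingers": -1}, {"slide": [0, 0, -1], "delta_rot": [0, 0, 0], "fingers": -1}, {"slide": [0, 0, -1], "delta_rot": [0, 0, 0], "fingers": -1}, {"slide": [0, 0, -1], "delta_rot": [0, 0, 0], "fingers": -1}])

```text
t: 9.15
tcp_pos: [465.8, 51.2, 220.4]
tool_rot: [[-0.984, -0.175, 0.005], [-0.175, 0.984, 0.002], [-0.005, 0.001, -1.0]]
wrist_force: [-0.2, 1.1, -1.1]
finger_gap: 0.997
```

Emit:
drive_tool(moves=[{"slide": [0, 0.5, -0.7], "delta_rot": [0, 0, 0], "fingers": -1}, {"slide": [0, 0.5, -0.7], "delta_rot": [0, 0, 0], "fingers": -1}, {"slide": [0, 0.5, -0.7], "delta_rot": [0, 0, 0], "fingers": -1}, {"slide": [0, 0.5, -0.7], "delta_rot": [0, 0, 0], "fingers": -1}])

```text
t: 9.65
tcp_pos: [451.4, 125.2, 321.3]
tool_rot: [[-0.984, -0.176, -0.002], [-0.176, 0.984, -0.001], [0.002, -0.0, -1.0]]
wrist_force: [-0.4, -0.1, -0.5]
finger_gap: 0.999
```

```bash
python3 - <<'E'
from h import *
did([0,0,-1],0);did([0,0.5,-.7],0)
snap('wrist','w5')
snap('scene','scene5')
E
```

```text
t 9.65 cmd [464.8  50.9 217.5] -169.89 meas [451.4 125.2 321.3] -169.84 tilt [-1.7e-03 -6.0e-04 -1.0e+00] F [-0.4 -0.1 -0.5] T [0.02 0.01 0.06] gap 0.999
t 9.65 cmd [451.6 124.8 322.5] -169.89 meas [451.4 125.2 321.3] -169.84 tilt [-1.7e-03 -6.0e-04 -1.0e+00] F [-0.4 -0.1 -0.5] T [0.02 0.01 0.06] gap 0.999
```

View pics/w5.png

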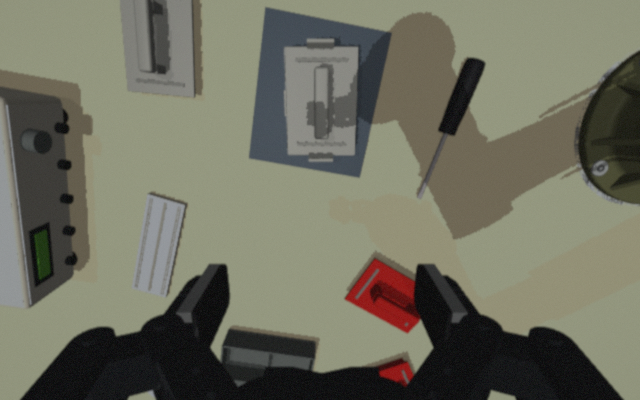

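View pics/scene5.png

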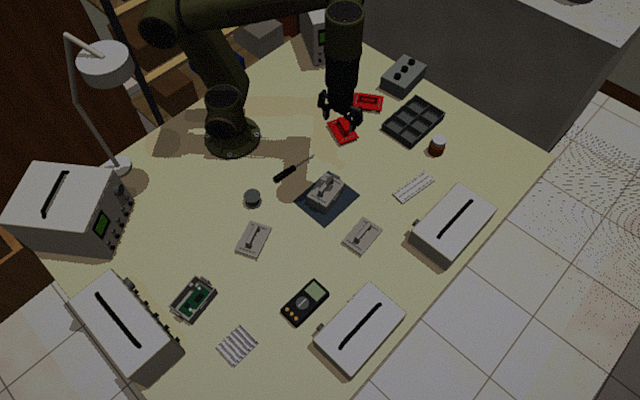

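```bash
python3 - <<'E'
from h import *
W,im=cloud('w5')
b=(265,375,30,170)
P=region(W,*b,46,53); rect(P,'plate')
A=np.c_[P[:,:2]-P[:,:2].mean(0),np.ones(len(P))]; print('slopes',np.linalg.lstsq(A,P[:,2],rcond=None)[0])
rect(region(W,*b,74,95),'bar'); rect(region(W,*b,55,66),'hooks')
print('bench',np.nanmedian(W[200:240,200:280,2]))
Q=W[200:280,190:340].reshape(-1,3);Q=Q[abs(Q[:,2])<6];A=np.c_[Q[:,:2]-Q[:,:2].mean(0),np.ones(len(Q))]; print('bench slopes',np.linalg.lstsq(A,Q[:,2],rcond=None)[0])
E
```

```text
plate 6484 rect [463.8  52.3] [ 84.8 123.4] 10.3 mean [464.3  48.9] ang 99.9 z [47.8 49.2 50.6]
slopes [-1.43321598e-03 -7.93920072e-05  4.91844263e+01]
bar 1075 rect [464.1  52.3] [15.8 75.3] 10.5 mean [464.   51.5] ang 100.1 z [82.4 84.8 86.2]
hooks 366 rect [464.9  52.1] [ 29.  135.2] 10.3 mean [466.9  39.8] ang 100.4 z [55.7 59.4 61.3]
bench -1.112481450876544
bench slopes [-8.13805887e-04 -1.24062708e-03 -1.10352921e+00]
```

```bash
python3 -c "
from rig import *
print(finish_job(), read_state()['t'])"
```

```text
the job is handed in; nothing more can be done
the job is handed in; nothing more can be done
```

The enclosure on the mat is closed. The first cover I tried, the one on the robot's left, was the one that fits. The job was handed in about 10 s into the 72 s allowed.

**Fitting:** I picked the cover up by its handle and set it over the enclosure. The wrist camera showed it about 2 mm off along its length, so I corrected that. It then went past the rib stop and came up hard at about 30 N.

**Last checks:**
- **Height:** the plate top was about 50 mm above the bench, which puts the handle point at about 79 mm. That is 77 mm above the enclosure's underside if it stands on the mat surface; either figure is within 75 to 82 mm.
- **Position and tilt:** the cover was within about 1 mm of the enclosure's middle, with tilt below 0.005 rad.
- **Catches:** both show over the plate ends.
- **Robot:** the gripper was open and clear above the bench.
- **Everything else:** I did not touch the other two covers, the breadboard or the meter.

**Disagreements:** the wrist camera read heights about 1.1 mm low, and I allowed for that. The top and wrist cameras differed by about 2 mm in x. During the final press the wrist also showed an 18 N sideways force, which was gone after I released the cover.

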